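# Warm tube to the code reader

## Robot

A 6-joint arm with a two-finger parallel gripper is mounted at the origin on a cart in front of the work surface, level with it; the furniture and walls round the work are solid. World frame = base frame: x ahead of the robot, y to its left, z up, the work surface at z = 0. Lengths are in m, angles in rad, forces in N, time in s.
With the tool pointing down it reaches from about 0.25 to 0.725 m from the base axis. Payload 4 kg.
Tool frame: the origin (TCP) lies at the very end of the fingers, on their centre line; the grasp point (between the pads) lies 19 mm behind it (bot.tcp_to_grasp is the distance from the TCP to the grasp point, in m); z points along the fingers, y is the line along which they close (so a half turn about z gives the same grasp; the last joint's range is limited). The gripper opens to 85 mm and grips with 20 to 120 N. Pads are 22 mm wide; open, the fingers measure 114 mm over their backs; the gripper's body (76 mm by 85 mm) begins 54 mm behind the grasp point. The pads swing forward as they close: fully open they stand 13 mm farther back than shut.
Start: joints at [1.239, 0.241, 0.005, 1.335, 0, 1.571], TCP at [0.163, 0.473, 0.231] pointing down, gripper open.
Joint ranges: [-2.72, 2.72], [-1.05, 1.87], [-1.09, 1.28], [-1.99, 2.15], [-1.42, 1.44], [-3.14, 3.14]. Speed limits (rad/s): [2.79, 2.79, 3.14, 3.14, 3.14, 3.14].

## Interface

Orientations are given as a 3x3 rotation matrix whose columns are the frame's x, y, z axes.
In Python, from bench import status, optics, bot gives the robot as it stands.
- The arm moves only by the shell command python3 -m inch 'ROWS'. ROWS is JSON, a list of rows, each a list of 3 entries, a list of its own where there are three numbers: the closure, from 0 (fully open) to 1 (shut), then the shift along the tool's x, y, z in m, then the turn about the tool's z in degrees. In form: [[claw, [tx, ty, tz], spin], ...]. A call has 1 to 12 rows; each row is the pose to reach, as a shift and turn from the pose commanded when the call began, along the tool's axes at that moment; what a row does not reach only later rows make up. A row lasts 1/8 s, in which the tool goes at most 62.5 mm and 10.7 degrees, less where a joint would pass 70% of its speed; a pose out of reach is approached as far as the arm can. A call with a gripper value outside its range is refused whole. The fingers move at their own pace and stop on an object; the grip force is fixed at half the most. Time passes only in rows, so rows that repeat a pose let the fingers close. It gives the time, the measured TCP pose, the force, the opening and the grip force at its end, in the units of the state.
- status.observe(): the state, without advancing time (a new reading comes with each control period).
- optics.camera(name): name is "side" or "top" or "wrist"; returns a dict with "pixels" (420x560x3 uint8, red, green, blue), "intrinsics" (3x3 intrinsics, pixels), "distortion" ([k1, k2, p1, p2, k3] as OpenCV has them; the pictures are not rectified), "extrinsics" (4x4, takes a point from camera to world coordinates). Camera axes: x right, y down, z forward; pixel columns grow to the right and rows downward; lengths in m; the calibration is good to about 2 mm. A picture is of the moment at which its call begins. There is no depth.
- bot.sign_off(): hands the job in; it is judged then, once.
The state is a dict: "clock": time; "joints": joint angles; "qd": joint speeds; "joint_torque": joint torques, N m; "eef_pos": TCP position; "eef_rot": TCP orientation; "force": force on the tool from outside, world axes, zero at the start; "wrist_torque": the same for the moment, N m; "finger_gap": finger opening in m; "grasp_force": force on a finger pad.
Only numpy, scipy, OpenCV 4.12 (cv2) and the standard library are available. Lean on these libraries where they do the work, as an engineer would, in place of code of your own. Each camera call takes 0.05 s, during which the arm holds its last target. There are 200 camera calls.

## Task

Swing the clear hood of the block heater right back so that it stays open, draw the tube with the bar-code label straight up out of its bore, and show it to the code reader: hold it upright in the air, turned so that the label squarely faces the reader's window, level with the window and about 7 cm in front of it. Leave the two plain tubes in the heater and everything else where it is, without touching the reader. Finish holding the tube still there in the gripper; do not put it down.

Things in the scene. Friction and masses are not known exactly. Their poses are not given: they have to be found in the camera images.
- heater: Dry block heater, white housing 200 (x) x 190 (y) mm, 75 mm high, fixed to the bench. Origin: centre of its underside; -x is the front with the sloping control panel. An aluminium block in its top has three bores in a row along y, at x = +17 mm, y = -50, 0 and +50 mm; bores 31 mm wide, mouth at z = 75 mm, floor at z = 25 mm.
- hood (a joint): Hinge of the clear hood over the tubes (180 mm wide, 135 deep, 70 high, 160 g, swings freely): 0 rad shut, grows as the front rises, stop at 1.85 leaning back. Hinge line parallel to the heater's y at its x = +85, z = +80 mm, the hood's rear lower edge. Past about 1.1 rad it falls back onto its stop by itself; released short of 0.9 it falls shut.
- hood_hinge (a point): Middle of the hood's hinge line. It does not move with the joint; this entry's axes turn with the hood.
- hood_handle (a point): Middle of the hood's handle: a round black bar 10 mm thick and 92 mm long, parallel to the heater's y, standing 34 mm off the hood's front face on two 8 mm arms at +-42 mm. With the hood shut it lies 169 mm in front of the hinge line and 43 mm above it. It can be pinched from above, one finger either side, and turns between the fingers as the hood swings.
- labelled_tube: The wanted tube, in one of the bores: 50 ml, 112 mm tall, 28 mm body, screw cap 34 mm wide over its top 14 mm, 28 to 45 g. The only one with a white bar-code label (140 degrees round the body, 59 to 89 mm above the foot, above the block). Origin: centre of the foot; z up the tube; x out through the label's middle. At the start the label faces the heater's front within 40 degrees.
- label (a point): Middle of the bar-code label on the tube's surface: 14.5 mm from the tube's axis along its x, 74 mm above its foot; same axes as the tube.
- label_sight (a point): Point 70 mm straight out from the middle of the label (along the tube's x): it lies at the reader's window when the label is shown correctly.
- plain_tube_a: Same tube without a label, in another bore; stays there. Origin: centre of the foot.
- plain_tube_b: Same tube without a label, in the remaining bore; stays there. Origin: centre of the foot.
- reader: Fixed code reader: black head 62 x 66 x 52 mm, its centre 175 mm up, on a post stand (base 100 x 90 mm) on the bench. Origin: on the bench under the head; -x is the way the window looks, z up. Stands left of the heater, looking roughly to the robot's right (-y), within 20 degrees.
- window (a point): Centre of the reader's window, on its front face, 175 mm above the bench; same axes as the reader, so the label belongs at x = -70 mm, y = 0, z = 0 from here, with the tube's x along the reader's +x.
- petri_dish: Bystander: lidded dish 88 mm wide, 15 high, on the bench behind the space between heater and reader.
- bottle: Bystander: clear dropper bottle 38 mm wide, 84 high, behind the reader's place.
- lab_timer: Bystander: lab timer 66 x 66 x 19 mm, at the front left of the heater.
- objective_can: Bystander: black plastic canister 44 mm wide, 53 high, left of the reader.
- felt_pen: Bystander: felt pen 135 mm long, 16 thick, on the bench right of the heater, in front of the fixed microscope. The microscope's eyepieces lean out towards the robot, above the pen, in the way of an arm sweeping across from the right at the height of the start: draw in or go round them.
Not all that is in view belongs to the job. There is more than one size of the reader; the one meant has the size given above.

How it is judged:
On the way, in this order (a step that is already met when the one before it is completed fails the run):
1. the hood is swung back past upright and stays there (value of joint hood above 1.6 rad), for 0.3 s.
2. the labelled tube is in the gripper, upright, clear above the block (z of labelled_tube in the frame of heater above 0.08 m and angle between labelled_tube's own z axis and vertical below 0.3 rad and contact force between the fingers and labelled_tube above 1 N), for 0.1 s.
At the end, for the whole second after the job is handed in: Labelled tube held still, upright within 0.15 rad, foot over 60 mm up, touching neither heater nor reader; label middle 48-92 mm before the window, within 13 mm of its middle sideways and in height, facing it within 0.30 rad; hood open over 1.5 rad; plain tubes in their bores (x of label in the frame of window between -0.092 and -0.048 m and y of label in the frame of window between -0.013 and 0.013 m and z of label in the frame of window between -0.013 and 0.013 m and distance between label_sight and window below 0.06 m and angle between the x axis of labelled_tube and the x axis of reader, either way round below 0.3 rad and angle between labelled_tube's own z axis and vertical below 0.15 rad and linear speed of labelled_tube below 0.02 m/s and angular speed of labelled_tube below 0.2 rad/s and contact force between the fingers and labelled_tube above 1 N and contact force between labelled_tube and heater below 0.2 N and contact force between labelled_tube and reader below 0.2 N and height (world z) of labelled_tube above 0.06 m and value of joint hood above 1.5 rad and z of each of plain_tube_a, plain_tube_b in the frame of heater below 0.04 m and angle between each of plain_tube_a, plain_tube_b's own z axis and vertical below 0.2 rad); the arm keeps its last pose, push and grip.
It fails at once if a bystander is shifted by more than 30 mm (distance of any of petri_dish, bottle, lab_timer, objective_can, felt_pen from where it was at the start of the episode above 0.03 m).
It fails at once if a plain tube is lifted out of the block (z of any of plain_tube_a, plain_tube_b in the frame of heater above 0.06 m).
It fails at once if the reader is touched (contact force between reader and anything else above 1 N).
It also fails if it takes over 54 s, if anything falls off the work surface, if the arm or the gripper's body presses on something with over 40 N, if the wrist force passes 120 N, or if a joint passes its speed limit or range.

## Working session

There is one attempt and no reset: what is moved stays moved. The work goes in short steps, Python scripts to look and compute and a shell command to move; the robot and the scene stay as the last step left them, time stands still between calls to the robot, and variables do not carry over. Pictures are saved under pics/ and viewed, at most 10 in all, crops included, and the job is handed in when it is done.

```bash
mkdir -p pics; ls; cat > h.py <<'E'
import numpy as np, cv2
from bench import status, optics, bot
def snap(n,save=None):
    c=optics.camera(n)
    if save: cv2.imwrite('pics/'+save,c['pixels'][:,:,::-1])
    return c
def ray(c,uv):
    K=np.array(c['intrinsics']);D=np.array(c['distortion'],float);E=np.array(c['extrinsics'])
    p=cv2.undistortPoints(np.array([[uv]],float),K,D)[0,0]
    d=E[:3,:3]@np.array([p[0],p[1],1]);return E[:3,3],d/np.linalg.norm(d)
def onz(c,uv,z):
    o,d=ray(c,uv);return o+d*(z-o[2])/d[2]
def cross(c1,u1,c2,u2):
    a,d=ray(c1,u1);b,e=ray(c2,u2)
    s=np.linalg.lstsq(np.array([d,-e]).T,b-a,rcond=None)[0]
    p,q=a+s[0]*d,b+s[1]*e
    return (p+q)/2,np.linalg.norm(p-q)
def proj(c,P):
    E=np.linalg.inv(np.array(c['extrinsics']));
    return cv2.projectPoints(np.atleast_2d(P).astype(float),cv2.Rodrigues(E[:3,:3])[0],E[:3,3],np.array(c['intrinsics'],float),np.array(c['distortion'],float))[0][:,0]
E
python3 - <<'E'
from h import *
import pickle
a=snap('top','top0.png');b=snap('side','side0.png');pickle.dump((a,b),open('v0.pkl','wb'))
np.set_printoptions(precision=3,suppress=True)
for c in (a,b): print(np.array(c['extrinsics']))
s=status.observe();print(s)
E
```

```text
pics
[[ 0.027 -0.989  0.143  0.394]
 [-0.999 -0.031 -0.023  0.28 ]
 [ 0.027 -0.142 -0.989  1.254]
 [ 0.     0.     0.     1.   ]]
[[-0.961 -0.1    0.257  0.238]
 [-0.275  0.353 -0.894  1.427]
 [-0.001 -0.93  -0.367  0.597]
 [ 0.     0.     0.     1.   ]]
{'clock': 0.1, 'joints': array([1.239, 0.241, 0.004, 1.335, 0.   , 1.571]), 'qd': array([-0.   , -0.002,  0.004,  0.   ,  0.001, -0.001]), 'joint_torque': array([  0.   , -37.314,  25.301,   0.011,  -0.   ,   0.   ]), 'eef_pos': array([0.163, 0.472, 0.231]), 'eef_rot': array([[-0.945,  0.326, -0.001],
       [ 0.326,  0.945, -0.002],
       [ 0.   , -0.002, -1.   ]]), 'force': array([ 0.466, -0.495,  0.934]), 'wrist_torque': array([ 0.002, -0.011, -0.015]), 'grasp_force': 0.0, 'finger_gap': 0.0852977827380583}
```

View pics/top0.png

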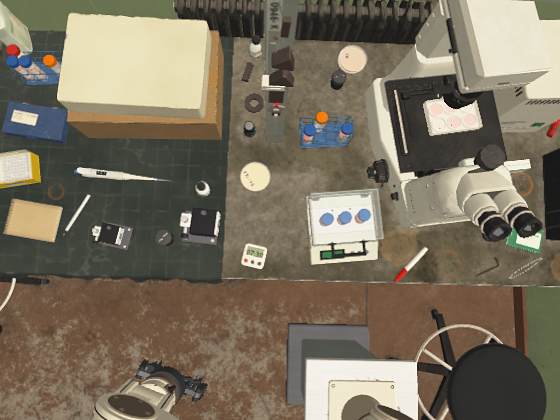

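View pics/side0.png

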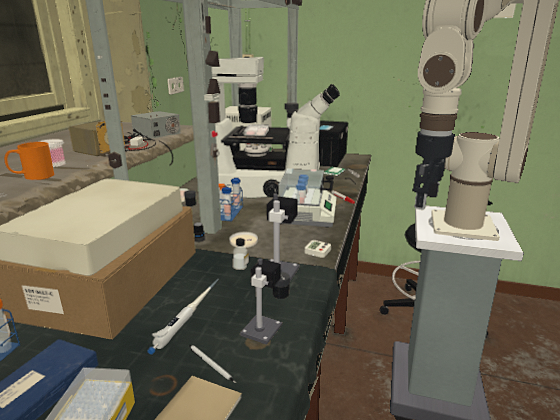

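The top view shows the heater at about (345,225) with three blue caps at (326,219), (344,218) and (362,216). There are two reader-like heads: a large one at (203,223) and a small one at (113,235). The rack tubes at (310,130), (322,118) and (346,130) have orange and blue caps and are decoys. I'll check with close crops.

```bash
python3 - <<'E'
from h import *
import pickle
a,b=pickle.load(open('v0.pkl','rb'))
A=a['pixels'][170:280,170:400,::-1];B=b['pixels'][160:345,225:375,::-1]
A=cv2.resize(A,None,fx=3.4,fy=3.4,interpolation=cv2.INTER_CUBIC)
B=cv2.resize(B,None,fx=3.2,fy=3.2,interpolation=cv2.INTER_CUBIC)
cv2.imwrite('pics/c1.png',A);cv2.imwrite('pics/c2.png',B)
print(A.shape,B.shape)
for uv in [(326,219),(344,218),(362,216)]: print(onz(a,uv,.137))
for uv in [(307,190),(382,190),(378,262),(310,264)]: print(onz(a,uv,.07))
for uv in [(203,223),(113,235)]: print(onz(a,uv,.2))
E
```

```text
(374, 782, 3) (592, 480, 3)
[0.53303139 0.12669314 0.137     ]
[0.53715012 0.07883799 0.137     ]
[0.54396017 0.03080408 0.137     ]
[0.62240538 0.17236471 0.07      ]
[ 0.62935454 -0.04151782  0.07      ]
[ 0.4255091  -0.02878936  0.07      ]
[0.41491811 0.16041739 0.07      ]
[0.50590551 0.44055041 0.2       ]
[0.4695683 0.65951   0.2      ]
```

View pics/c1.png

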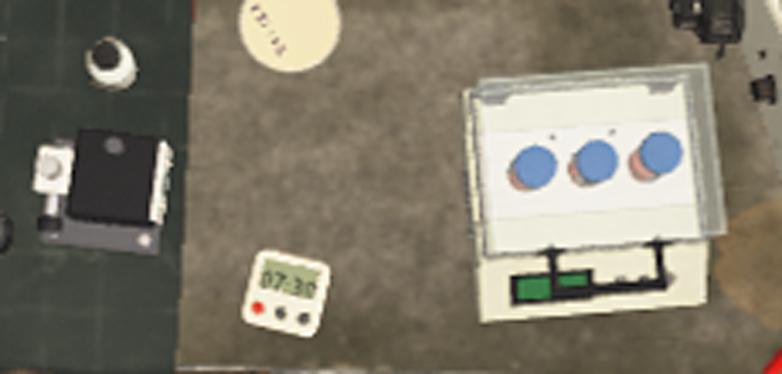

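View pics/c2.png

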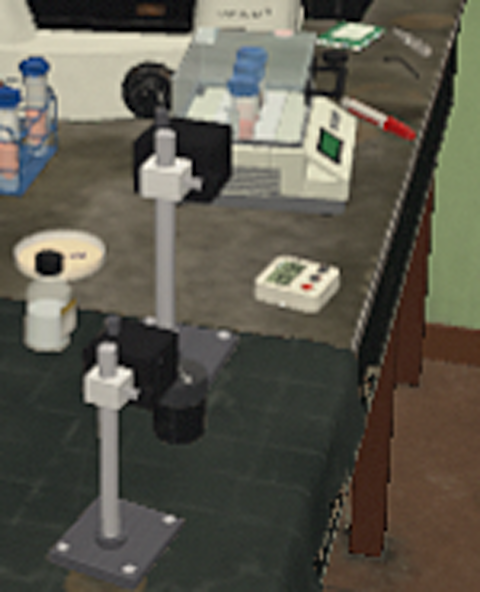

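The side crop (c2) shows the larger reader, whose head is at about (283,210) in the full image, near the heater with the bottle behind it and the can to its left. The smaller lookalike head is at about (266,275). The top crop puts the large head's full-image pixel at (204,222), looking right, so that is the one. The label isn't visible from either camera, so I'll move to the heater front and use the wrist camera.

```bash
python3 -m inch '[[0.3,[-0.06,-0.05,-0.01],10],[0.7,[-0.12,-0.1,-0.03],20],[0.7,[-0.17,-0.14,-0.05],30],[0.7,[-0.22,-0.18,-0.05],40],[0.7,[-0.27,-0.22,-0.05],50],[0.7,[-0.32,-0.26,-0.05],60],[0.7,[-0.349,-0.285,-0.05],66],[0.7,[-0.349,-0.285,-0.05],66],[0.7,[-0.349,-0.285,-0.05],66],[0.7,[-0.349,-0.285,-0.05],66]]'; python3 - <<'E'
from h import *
import pickle
s=status.observe();print(s['joints'],s['finger_gap'])
c=snap('wrist','w1.png');pickle.dump(c,open('w1.pkl','wb'))
print(np.round(c['extrinsics'],3))
E
```

```text
clock: 1.35
eef_pos: [0.3994, 0.09, 0.281]
eef_rot: [[-0.087, 0.996, -0.001], [0.996, 0.087, 0.0], [0.0, -0.001, -1.0]]
force: [-0.2, -1.0, -0.6]
finger_gap: 0.0256
grasp_force: 0.0
[ 2.21383816e-01  4.31418720e-02 -9.92368181e-02  1.42938779e+00
  3.85946400e-04  1.70458790e+00] 0.02563750695783475
[[ 0.996  0.085  0.021  0.394]
 [ 0.087 -0.963 -0.257  0.154]
 [-0.001  0.258 -0.966  0.424]
 [ 0.     0.     0.     1.   ]]
```

View pics/w1.png

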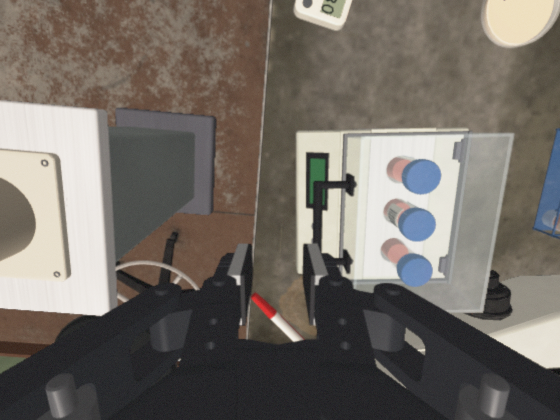

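The wrist view shows the hood handle bar at x≈318, with its arms at rows 184 and 262. The caps are at (421,176), (416,223) and (414,269), and the middle tube shows printed label marks near (395,212). I'll compute the poses.

```bash
python3 - <<'E'
from h import *
import pickle
np.set_printoptions(precision=4,suppress=True)
a,b=pickle.load(open('v0.pkl','rb'));w=pickle.load(open('w1.pkl','rb'))
def caps(c,x0,x1,y0,y1):
    h=cv2.cvtColor(c['pixels'],cv2.COLOR_RGB2HSV);m=cv2.inRange(h,(100,90,70),(125,255,255))
    k=np.zeros_like(m);k[y0:y1,x0:x1]=m[y0:y1,x0:x1]
    n,_,st,ce=cv2.connectedComponentsWithStats(k)
    return [tuple(ce[i]) for i in range(1,n) if st[i,4]>40]
cw=sorted(caps(w,370,470,140,300),key=lambda p:p[1]);ct=sorted(caps(a,305,385,190,240))
print(cw,ct)
for p,q in zip(cw,ct): print(onz(w,p,.135),onz(a,q,.135),cross(w,p,a,q))
for uv in [(318,184),(318,223),(318,262)]: print('handle',onz(w,uv,.123))
for uv in [(298,133),(297,274)]: print('front corner',onz(w,uv,.04),onz(w,uv,.075))
E
```

```text
[(np.float64(422.51564310544615), np.float64(177.0127462340672)), (np.float64(417.85224274406335), np.float64(225.4947229551451)), (np.float64(415.63988095238096), np.float64(271.5982142857143))] [(np.float64(327.0485436893204), np.float64(218.4757281553398)), (np.float64(345.21), np.float64(216.9)), (np.float64(363.95098039215685), np.float64(214.3235294117647))]
[0.5372 0.1219 0.135 ] [0.5348 0.1236 0.135 ] (array([0.5341, 0.1235, 0.1409]), np.float64(0.0018682980313538492))
[0.5428 0.0732 0.135 ] [0.5405 0.0753 0.135 ] (array([0.5394, 0.0759, 0.142 ]), np.float64(0.0013712443941356557))
[0.551 0.023 0.135] [0.5489 0.0251 0.135 ] (array([0.5479, 0.0262, 0.1411]), np.float64(0.000791458951138661))
handle [0.4396 0.1044 0.123 ]
handle [0.4446 0.0634 0.123 ]
handle [0.45   0.0194 0.123 ]
front corner [0.4198 0.1517 0.04  ] [0.4174 0.1519 0.075 ]
front corner [ 0.4385 -0.0385  0.04  ] [ 0.4344 -0.0209  0.075 ]
```

```bash
python3 - <<'E'
import cv2
i=cv2.imread('pics/w1.png')[120:290,285:475]
cv2.imwrite('pics/w1c.png',cv2.resize(i,None,fx=3.5,fy=3.5,interpolation=cv2.INTER_CUBIC))
E
```

```text
(no output)
```

View pics/w1c.png

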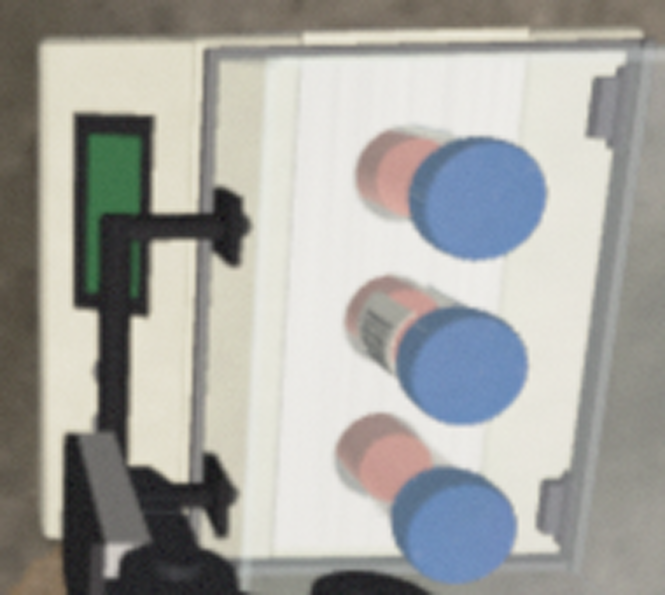

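Caps and candidates: (421,176), (416,223) and (414,269) in the wrist view. Only the middle one, with printing at about (393,212), carries the label. Next I take hold of the handle.

```bash
python3 -m inch '[[0.7,[-0.02,0.03,0.04],-2],[0.7,[-0.031,0.041,0.09],-2],[0.7,[-0.031,0.041,0.12],-2],[0.7,[-0.031,0.041,0.14],-2],[0.7,[-0.031,0.041,0.16],-2],[0.7,[-0.031,0.041,0.174],-2],[0.7,[-0.031,0.041,0.174],-2],[1,[-0.031,0.041,0.174],-2],[1,[-0.031,0.041,0.174],-2],[1,[-0.031,0.041,0.174],-2],[1,[-0.031,0.041,0.174],-2]]'
```

```text
clock: 2.78
eef_pos: [0.4436, 0.063, 0.1077]
eef_rot: [[-0.122, 0.993, 0.0], [0.993, 0.122, 0.002], [0.002, 0.0, -1.0]]
force: [-3.1, 4.4, 5.0]
finger_gap: 0.0077
grasp_force: 58.7
```

```bash
python3 -m inch '[[1,[0,0.0015,-0.007],0],[1,[0,0.0044,-0.0146],0],[1,[0,0.007,-0.0215],0],[1,[0,0.01,-0.0287],0],[1,[0,0.0184,-0.0449],0],[1,[0,0.0321,-0.065],0],[1,[0,0.0484,-0.083],0],[1,[0,0.0672,-0.0986],0],[1,[0,0.0672,-0.0986],0]]'; python3 - <<'E'
from h import *
import pickle
c=snap('top');d=snap('wrist')
cv2.imwrite('pics/p2.png',np.hstack([cv2.resize(c['pixels'][150:290,270:420,::-1],(400,373)),cv2.resize(d['pixels'][:,:,::-1],(400,373))]))
E
```

```text
clock: 3.9
eef_pos: [0.5096, 0.07, 0.2087]
eef_rot: [[-0.121, 0.993, -0.001], [0.993, 0.121, -0.001], [-0.001, -0.001, -1.0]]
force: [-9.7, 1.2, 12.1]
finger_gap: 0.0076
grasp_force: 59.8
```

View pics/p2.png

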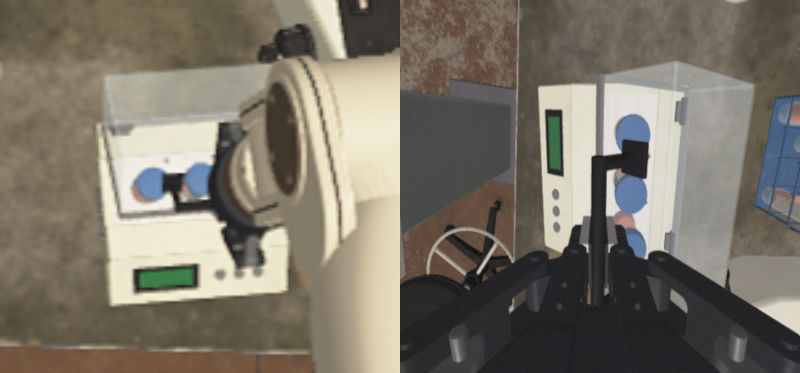

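The left half (top camera) shows the hood part open with the handle between the fingers. The right half (wrist) shows the bar at about (600,200), running into the fingers. The grip is good, so I continue the arc.

```bash
python3 -m inch '[[1,[0,0.0195,-0.0145],0],[1,[0,0.042,-0.0245],0],[1,[0,0.066,-0.031],0],[1,[0,0.09,-0.034],0],[1,[0,0.115,-0.034],0],[1,[0,0.139,-0.03],0],[1,[0,0.157,-0.025],0],[1,[0,0.157,-0.025],0],[1,[0,0.157,-0.025],0]]'
```

```text
clock: 5.12
eef_pos: [0.6667, 0.087, 0.2318]
eef_rot: [[-0.12, 0.993, 0.002], [0.993, 0.12, -0.004], [-0.004, 0.001, -1.0]]
force: [0.9, -5.3, 4.3]
finger_gap: 0.0074
grasp_force: 64.1
```

```bash
python3 -m inch '[[0.7,[0,0,0],0],[0.6,[0,0,0],0],[0.6,[0,0,-0.03],0],[0.5,[0,0,-0.07],0],[0.2,[0,-0.04,-0.09],-10],[0,[0,-0.1,-0.09],-20],[0,[0,-0.15,-0.09],-30],[0,[0,-0.2,-0.09],-40],[0,[0,-0.23,-0.09],-50],[0,[0,-0.23,-0.09],-60],[0,[0,-0.23,-0.09],-70],[0,[0,-0.23,-0.09],-80]]'; python3 -m inch '[[0,[0,0,0],-10],[0,[0,0,0],-20],[0,[0,0,0],-30],[0,[0,0,0],-40],[0,[0,0,0],-50],[0,[0,0,0],-60],[0,[0,0,0],-70],[0,[0,0,0],-80],[0,[0,0,0],-90],[0,[0,0,0],-100],[0,[0,0,0],-100]]'; python3 - <<'E'
from h import *
import pickle
print(status.observe()['joints'])
c=snap('top');d=snap('wrist');pickle.dump((c,d),open('v3.pkl','wb'))
cv2.imwrite('pics/p3.png',np.hstack([cv2.resize(c['pixels'][150:290,170:420,::-1],(400,224)).copy() if 0 else cv2.resize(c['pixels'][100:290,170:420,::-1],(400,420)),d['pixels'][:,160:,::-1]]))
E
```

```text
clock: 6.62
eef_pos: [0.437, 0.062, 0.3209]
eef_rot: [[-0.999, 0.046, -0.0], [0.046, 0.999, 0.0], [0.0, 0.0, -1.0]]
force: [0.6, -0.0, 0.4]
finger_gap: 0.0852
grasp_force: 0.0
clock: 8.0
eef_pos: [0.4373, 0.0619, 0.3207]
eef_rot: [[0.12, -0.993, -0.001], [-0.993, -0.12, 0.0], [-0.0, 0.001, -1.0]]
force: [0.3, -0.4, -0.3]
finger_gap: 0.0853
grasp_force: 0.0
[ 1.40414205e-01  1.02387640e-01  6.72193101e-02  1.53623132e+00
  3.41323575e-04 -1.55111695e+00]
```

View pics/p3.png

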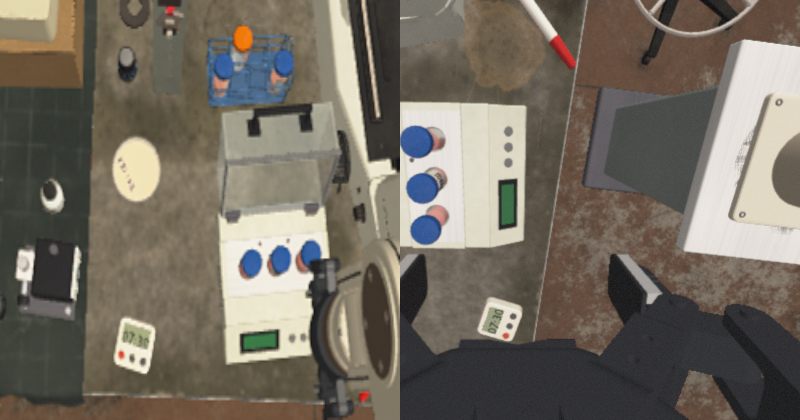

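The hood lies back on its stop, visible at about (280,160) in the left half. All three tubes are in place, and the middle tube's label shows at about (437,180) in the right half. Next I measure the caps and the label azimuth.

```bash
python3 - <<'E'
from h import *
import pickle
np.set_printoptions(precision=4,suppress=True)
c,d=pickle.load(open('v3.pkl','rb'))
def caps(c,x0,x1,y0,y1):
    h=cv2.cvtColor(c['pixels'],cv2.COLOR_RGB2HSV);m=cv2.inRange(h,(100,110,60),(125,255,255))
    k=np.zeros_like(m);k[y0:y1,x0:x1]=m[y0:y1,x0:x1]
    cs=[q for q in cv2.findContours(k,0,2)[0] if cv2.contourArea(q)>40]
    return [cv2.fitEllipse(q)[0] for q in cs]
cw=sorted(caps(d,140,220,90,260),key=lambda p:-p[1]);ct=sorted(caps(c,305,385,190,240))
print(cw,ct)
for p,q in zip(cw,ct): print(onz(d,p,.135),onz(c,q,.135),cross(d,p,c,q))
i=d['pixels'][90:250,130:290,::-1]
cv2.imwrite('pics/p4.png',np.ascontiguousarray(cv2.resize(i[60:130,30:90],None,fx=8,fy=8,interpolation=cv2.INTER_CUBIC)))
E
```

```text
[(185.4207305908203, 229.38009643554688), (181.93154907226562, 187.8946075439453), (176.23898315429688, 141.2835693359375)] [(326.84637451171875, 218.2885284423828), (345.0489501953125, 216.8079071044922), (363.858154296875, 213.82041931152344)]
[0.5364 0.1202 0.135 ] [0.5352 0.1242 0.135 ] (array([0.5372, 0.1229, 0.1284]), np.float64(0.0022382387827161003))
[0.5423 0.0722 0.135 ] [0.5407 0.0757 0.135 ] (array([0.5428, 0.074 , 0.1289]), np.float64(0.002731319253182411))
[0.5502 0.0224 0.135 ] [0.5502 0.0254 0.135 ] (array([0.5519, 0.0233, 0.1278]), np.float64(0.0014231478997009238))
```

View pics/p4.png

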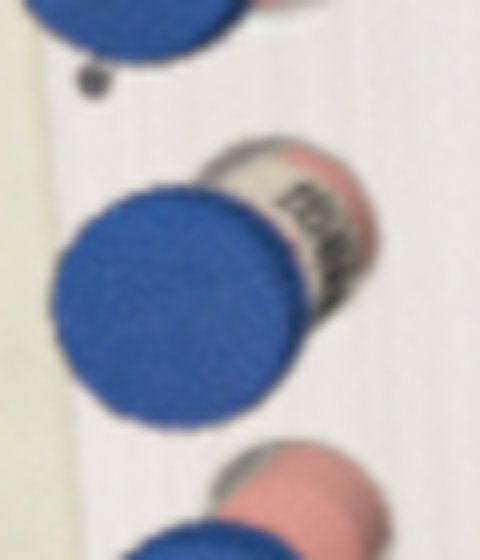

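```bash
python3 - <<'E'
from h import *
import pickle
np.set_printoptions(precision=4,suppress=True)
c,d=pickle.load(open('v3.pkl','rb'))
ax=onz(d,(181.93,187.89),.137)[:2]; print(ax)
R=14.5e-3
def cyl(uv):
    o,v=ray(d,uv);p=o[:2]-ax
    A=v[:2]@v[:2];B=2*p@v[:2];C=p@p-R*R;D=B*B-4*A*C
    t=(-B-np.sqrt(max(D,0)))/(2*A);q=o+t*v
    return q[2]-.025,np.degrees(np.arctan2(q[1]-ax[1],q[0]-ax[0]))%360,D
for n,p in dict(corner=(285,150),edgeB=(352,215),code0=(290,195),codemid=(322,245),code1=(345,300),right=(325,325),tubeTopL=(205,175)).items(): print(n,cyl((160+p[0]/8,150+p[1]/8)))
E
```

```text
[0.5417 0.0717]
corner (np.float64(0.05942621064329908), np.float64(267.5206317131854), np.float64(2.23008982236806e-05))
edgeB (np.float64(0.06522470860284471), np.float64(206.76731629077565), np.float64(6.161640189289268e-05))
code0 (np.float64(0.08493516240528468), np.float64(235.92413362656788), np.float64(6.327087765792532e-05))
codemid (np.float64(0.08609622776086204), np.float64(201.7301351104572), np.float64(6.521049933155137e-05))
code1 (np.float64(0.0657295973860332), np.float64(151.43246946797427), np.float64(6.474731934704055e-06))
right (np.float64(0.06881822304071186), np.float64(134.89564919225305), np.float64(-5.1496745875753355e-06))
tubeTopL (np.float64(0.08856053890149904), np.float64(283.459218707836), np.float64(7.946517784614658e-06))
```

```bash
python3 - <<'E'
from h import *
import pickle
np.set_printoptions(precision=4,suppress=True)
c,d=pickle.load(open('v3.pkl','rb'))
g=c['pixels'].max(2)
k=np.zeros_like(g);k[200:245,175:225]=(g[200:245,175:225]<45)*255
k=cv2.morphologyEx(k,cv2.MORPH_OPEN,np.ones((5,5)))
q=max(cv2.findContours(k,0,2)[0],key=cv2.contourArea)
r=cv2.minAreaRect(q);bx=cv2.boxPoints(r);print(r)
W=np.array([onz(c,p,.201) for p in bx]);print(W)
print(np.diff(np.vstack([W,W[:1]]),axis=0),W.mean(0))
i=c['pixels'][190:255,170:235,::-1]
j=snap('side')['pixels'][170:250,240:320,::-1]
cv2.imwrite('pics/p5.png',np.hstack([cv2.resize(i,(400,400),interpolation=2),cv2.resize(j,(400,400),interpolation=2)]))
E
```

```text
Traceback (most recent call last):
ValueError: max() iterable argument is empty
```

```bash
python3 - <<'E'
from h import *
import pickle
np.set_printoptions(precision=4,suppress=True,linewidth=250)
c,d=pickle.load(open('v3.pkl','rb'))
g=c['pixels'].max(2)
for y in range(203,246,1): print(y,' '.join('%3d'%v for v in g[y,180:226]))
E
```

```text
203  60  60  59  59  58  58  60  61  62  61  63  64  63  62  62  62  60  61  60  59  60  62  61  59  57  58  59  58  58  56  56  57  57  57  57  58  60  61  61  59  58  58  57  58  55  87
204  60  61  60  60  59  60  61  61  61  61  62  61  62  62  61  61  61  60  60  58  60  61  61  60  58  59  57  58  55  56  56  56  57  58  57  58  59  61  61  59  58  57  58  58  56  86
205  60  60  59  60  59  61  61  61  60  60  63  62  61  60  61  61  60  59  59  58  59  61  61  60  59  59  58  56  55  57  57  57  57  58  58  57  59  62  62  59  56  58  57  58  57  87
206  59  59  58  59  60  62  63  62  60  61  62  60  60  59  60  62  62  60  60  60  61  60  60  60  58  60  58  56  57  57  58  58  58  58  57  58  59  64  66  60  58  57  58  57  56  86
207  60  58  59  58  59  63  65  62  60  61  61  61  56  53  58  60  68  58  58  58  60  61  60  60  60  60  60  58  58  58  57  58  58  59  61  59  60  66  65  60  58  58  58  58  54  87
208  60  60  59  60  61  64  67  63  61  60  61  62  54  41  42  42  44  42  41  40  46  47  43  55  56  58  58  56  55  57  57  58  60  60  61  59  60  63  64 
[... 6283 characters left out ...]
  85  89  92  91  96 100 102 102 104 108 110 109 110 110 109 111 112 111 109 120 149 147 109 110  92  65  67  67  65  60  58  99 141 138
243  75  76  75  80  81  81  81  79  77  75  73  72  75  72  69  67  70  73  78  74  73  84  91  92  92  97  99 102 102 104 108 109 107 107 111 113  96  65  67  67  64  60  58  96 138 139
244  72  77  80  86  87  86  87  86  88  82  74  74  77  80  78  73  73  78  83  80  75  69  65  64  64  63  63  63  62  68  88  93  94  92 103 110  91  68  71  72  68  64  62  96 136 137
245  66  66  68  75  78  78  78  80  82  77  69  69  71  73  74  75  77  79  80  76  74  70  67  67  67  66  66  65  66  63  62  61  62  61  63  65  69  72  75  76  73  67  66  97 133 133
```

```bash
python3 - <<'E'
from h import *
import pickle
np.set_printoptions(precision=4,suppress=True)
c,d=pickle.load(open('v3.pkl','rb'))
TL,TR,BR,BL=[onz(c,p,.201) for p in [(192.7,207.7),(215.4,210),(213.2,234.3),(190.3,231.8)]]
print(TL,TR,BR,BL,[np.linalg.norm(v) for v in (TR-TL,BR-TR,BR-BL,BL-TL)])
n=lambda v:np.degrees(np.arctan2(v[1],v[0]))%360
hd=[n(TR-TL),n(BR-BL),n(BR-TR)+90,n(BL-TL)+90];print(hd)
ctr=(TL+TR+BR+BL)/4
for h in (np.mean(hd),):
    f=np.array([np.cos(np.radians(h)),np.sin(np.radians(h))]);w=ctr[:2]+.031*f
    print('heading of window',h,'ctr',ctr,'window',w,(TR+BR)[:2]/2,'tube axis',w+.0845*f,'label dir',h-180)
E
```

```text
[0.5432 0.4679 0.201 ] [0.5392 0.4114 0.201 ] [0.4786 0.4139 0.201 ] [0.4831 0.4705 0.201 ] [np.float64(0.056645933576640564), np.float64(0.06066566183628534), np.float64(0.05673790771706985), np.float64(0.06020325315080696)]
[np.float64(265.92417225872697), np.float64(265.45966234709834), np.float64(267.62741560101404), np.float64(267.55470739652964)]
heading of window 266.64148940084226 ctr [0.511  0.4409 0.201 ] window [0.5092 0.41  ] [0.5089 0.4126] tube axis [0.5042 0.3256] label dir 86.64148940084226
```

```bash
python3 -m inch '[[0.3,[0,-0.05,0],0],[0.3,[0,-0.09,0.02],0],[0.3,[0,-0.1045,0.06],0],[0.3,[0,-0.1045,0.11],0],[0.3,[0,-0.1045,0.15],0],[0.3,[0,-0.1045,0.18],0],[0.3,[0,-0.1045,0.2],0],[0.3,[0,-0.1045,0.21],0],[0.3,[0,-0.1045,0.21],0],[0.8,[0,-0.1045,0.21],0],[0.8,[0,-0.1045,0.21],0],[0.8,[0,-0.1045,0.21],0]]'; python3 -m inch '[[0.9,[0,0,0],0],[0.9,[0,0,0],0],[0.9,[0,0,0],0]]'
```

```text
clock: 9.6
eef_pos: [0.5426, 0.0744, 0.1124]
eef_rot: [[0.122, -0.993, 0.003], [-0.993, -0.122, 0.0], [-0.0, -0.003, -1.0]]
force: [-0.0, -0.7, 5.3]
finger_gap: 0.0317
grasp_force: 59.6
clock: 9.98
eef_pos: [0.5426, 0.0744, 0.1124]
eef_rot: [[0.122, -0.993, 0.003], [-0.993, -0.122, 0.0], [-0.0, -0.003, -1.0]]
force: [-0.5, -1.0, 6.9]
finger_gap: 0.0312
grasp_force: 59.7
```

```bash
python3 -m inch '[[0.9,[0,0,-0.01],0],[0.9,[0,0,-0.025],0],[0.9,[0,0,-0.045],0],[0.9,[0,0,-0.065],0],[0.9,[0,0,-0.085],0],[0.9,[0,0,-0.105],0],[0.9,[0,0,-0.12],0],[0.9,[0,0,-0.12],0],[0.9,[0,0,-0.12],0]]'; python3 -c "
from h import *;print(status.observe()['joints'])"
```

```text
clock: 11.1
eef_pos: [0.5411, 0.0743, 0.2303]
eef_rot: [[0.122, -0.993, -0.001], [-0.993, -0.122, -0.0], [-0.0, 0.001, -1.0]]
force: [0.1, 0.6, -0.7]
finger_gap: 0.0315
grasp_force: 59.6
[ 1.36335664e-01  3.34060597e-01  1.29849797e-01  1.36774918e+00
  7.50510450e-05 -1.55644057e+00]
```

```bash
python3 -m inch '[[0.9,[-0.015,0.001,0],10],[0.9,[-0.035,0.002,0],20],[0.9,[-0.06,0.003,0],30],[0.9,[-0.085,0.004,0],40],[0.9,[-0.11,0.005,0],50],[0.9,[-0.135,0.006,0.01],60],[0.9,[-0.16,0.008,0.02],70],[0.9,[-0.185,0.009,0.03],80],[0.9,[-0.21,0.01,0.036],90],[0.9,[-0.222,0.011,0.04],100],[0.9,[-0.229,0.011,0.042],109],[0.9,[-0.229,0.011,0.042],112]]';python3 -m inch '[[0.9,[0,0,0],0],[0.9,[0,0,0],0]]'; python3 - <<'E'
from h import *
import pickle
s=snap('side');t=snap('top');pickle.dump((s,t),open('v5.pkl','wb'))
p=status.observe();print(p['joints'])
g=p['eef_pos'];ax=g[:2]
L=proj(s,np.array([[*ax,.101],[*ax,.213],[*ax,.160],[*ax,.190]]));print(L)
x,y=L[:,0].mean(),L[:,1].mean()
i=s['pixels'][int(y)-45:int(y)+45,int(x)-45:int(x)+45,::-1]
print(int(x)-45,int(y)-45)
cv2.imwrite('pics/p6.png',cv2.resize(i,(590,590),interpolation=cv2.INTER_CUBIC))
E
```

```text
clock: 12.6
eef_pos: [0.5017, 0.3004, 0.1871]
eef_rot: [[-0.966, 0.26, -0.003], [0.26, 0.966, -0.002], [0.002, -0.002, -1.0]]
force: [0.6, -0.4, -0.0]
finger_gap: 0.0317
grasp_force: 59.6
clock: 12.85
eef_pos: [0.5024, 0.3, 0.1883]
eef_rot: [[-0.966, 0.258, -0.001], [0.258, 0.966, -0.001], [0.001, -0.001, -1.0]]
force: [-1.0, 0.4, 0.5]
finger_gap: 0.0315
grasp_force: 59.6
[5.38133178e-01 4.30612608e-01 1.63902205e-01 1.30462573e+00
 1.48039814e-05 7.99869662e-01]
[[298.02861016 215.2119622 ]
 [298.62603295 179.7804774 ]
 [298.33701432 196.84225199]
 [298.49916479 187.25194987]]
253 149
```

View pics/p6.png

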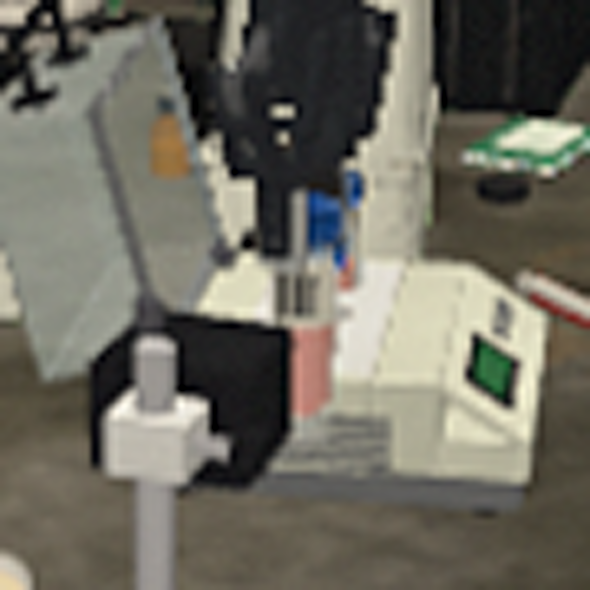

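The view shows the tube upright at about (299,195) full-frame. The label rows are 189–198.5, which matches the predicted height. The bar code is slightly left of the tube's middle, so it faces about 87–91° as planned. Next I make the final approach of 25 mm.

```bash
python3 -m inch '[[0.9,[0.001,0.005,0],0],[0.9,[0.002,0.012,0],0],[0.9,[0.004,0.019,0],0],[0.9,[0.005,0.025,0],0],[0.9,[0.005,0.025,0],0],[0.9,[0.005,0.025,0],0],[0.9,[0.005,0.025,0],0]]'; python3 - <<'E'
from h import *
import pickle
s,t=pickle.load(open('v5.pkl','rb'))
for y in range(188,204): print(y,' '.join('%3d/%3d'%(v[0],v[1]) for v in s['pixels'][y,292:308]))
t=snap('top')['pixels'].max(2)
for y in range(208,236,3): print(y,t[y,185:235])
E
```

```text
clock: 13.82
eef_pos: [0.5044, 0.3255, 0.1889]
eef_rot: [[-0.966, 0.259, -0.0], [0.259, 0.966, -0.0], [0.0, -0.0, -1.0]]
force: [0.3, -0.2, -0.9]
finger_gap: 0.0312
grasp_force: 59.6
188 151/150  98/ 98  94/ 93  78/ 78  86/ 87 120/121 134/133 124/123 161/165 162/167 160/164 153/154  18/ 68  99/ 95 186/148 170/165
189 195/192 169/169 155/153 132/132 140/139 150/150 138/136 136/132 196/192 182/179 179/173 181/177  98/120 115/ 94 192/132 169/161
190 220/217 207/205 174/170 129/125 126/125 145/143 127/124 135/129 180/172 177/171 181/172 173/168 170/163 151/105 169/124 165/159
191 223/221 224/221 185/179  94/ 90  84/ 80 135/131  86/ 82 111/108 124/120 140/135 181/173 176/167 188/160 182/126 163/119 160/154
192 224/221 226/221 194/188  94/ 91  85/ 84 134/130  66/ 64 105/101 104/101 143/136 182/176 171/163 181/154 174/115 164/121 177/170
193 222/220 217/211 195/189  95/ 92  89/ 85 135/130  70/ 66 107/103 119/113 161/155 181/175 173/166 191/177 204/178 203/184 218/210
194 221/218 224/218 196/190  95/ 92  87/ 84 136/132  70/ 68 107/103 117/112 162/155 182/175 176/171 205/203 233/233 231/230 2
[... 2574 characters left out ...]
51 195  99  68 166
 224 230 239 238 240 229 132 121 225 241 239 239 242 238]
229 [236 217 110 105  78  41  49  50  50  51  51  53  52  52  52  53  51  52
  52  51  52  52  52  52  52  53  53  51  42 141 235 244 225 173  57  62
  92 163 222 238 239 240 244 234 138 169 245 243 242 242]
232 [232 174 105 101  54  38  44  44  47  47  48  49  51  51  51  52  53  51
  51  52  52  53  53  53  53  54  52  49  45 208 251 225 200 133  53  58
  58  56  83 150 224 244 242 243 247 226  95 206 247 245]
235 [ 66  61  50  83 118 118 112 101 102  90  75  80  66  61  61  60  46  42
  49  47  36  32  32  33  31  35  36  36  33  30  92 180 186  55  61  63
  61  61  62  97 111 151 235 246 244 245 248 229  96 218]
```

```bash
python3 -m inch '[[0.9,[0,0,0],0],[0.9,[0,0,0],0],[0.9,[0,0,0],0],[0.9,[0,0,0],0]]'; python3 -c "
from bench import bot;print(bot.sign_off())"
```

```text
clock: 14.38
eef_pos: [0.5044, 0.3257, 0.1889]
eef_rot: [[-0.966, 0.259, 0.0], [0.259, 0.966, 0.0], [-0.0, 0.0, -1.0]]
force: [-0.2, -0.3, 0.6]
finger_gap: 0.0314
grasp_force: 59.6
the job is handed in; nothing more can be done
None
```

I handed the job in at 14.4 s, but no verdict came back: by my measurements the hood is back on its stop and the labelled tube is held upright and still, with its label facing the reader's window about 7 cm away.

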